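Pack the sharpening stones in their case and fasten it

ROBOT

A 7-joint arm with a two-finger parallel gripper is mounted at the origin on the work surface. World frame = base frame: x ahead of the robot, y to its left, z up, the work surface at z = 0. Lengths are in m, angles in rad, forces in N, time in s.
With the tool pointing down it reaches from about 0.4 to 0.85 m from the base axis. Payload 10.4 kg.
Tool frame: the origin (TCP) lies at the very end of the fingers, on their centre line; the grasp point (between the pads) lies 19 mm behind it; z points along the fingers, y is the line along which they close (so a half turn about z gives the same grasp; the last joint's range is limited). The gripper opens to 87 mm and grips with 3 to 60 N. Pads are 19 mm wide; open, the fingers measure 117 mm over their backs; the gripper's body (75 mm by 190 mm) begins 51 mm behind the grasp point.
Start: joints at [-1.229, 0.332, -0.065, 1.46, 0.022, 1.35, -0.088], TCP at [0.223, 0.584, 0.223] pointing down, gripper open.
Joint ranges: [-2.6, 2.6], [-0.5, 2.12], [-1.47, 1.34], [0.16, 2.42], [-1.27, 4.41], [0.06, 2.06], [-2.6, 2.6]. Speed limits (rad/s): [2.22, 2.22, 2.79, 2.79, 3.14, 3.14, 3.14].

INTERFACE

Orientations are given as a rotation vector (axis times angle).
In Python, from station import move_pose, move_l, movej, grip, wait, ik, sense, grab_frame, camera_model, IKError, sign_off, search_frame, silhouettes gives the robot as it stands. Calls block until the motion is done:
- move_pose(position, orientation): joint-space move of the TCP to a pose.
- move_l(position, orientation=None, velocity=0.15): straight line of the TCP; orientation=None keeps the orientation; velocity is the mean speed in m/s.
- movej(angles): joint-space move.
- grip(opening): opening from 0.0 (shut) to 1.0 (fully open); the grip force is fixed at half the most; returns when the fingers have stopped.
- wait(seconds).
- ik(position, orientation): joint angles nearest the present ones, or None.
- sense(): the state.
- grab_frame(name): name is "scene" or "side" or "wrist"; returns the picture (384x512x3 uint8, red, green, blue); there is no depth.
- camera_model(name): a dict with "mtx" (3x3 intrinsics, pixels), "R" (3x3) and "t" (3): a world point X has camera coordinates R X + t; the wrist camera has in their place "T_tool_cam" (4x4, takes a point from camera to tool coordinates, whose origin is the TCP and whose axes are the flange's). Camera axes: x right, y down, z forward; pixel columns grow to the right and rows downward; lengths in m; the calibration is good to about 2 mm. A picture is of the moment at which its call begins: read the wrist's pose just before it. camera_model takes no time and is no camera call.
A pose or a line that the arm cannot do raises IKError and nothing moves.
- sign_off(): hands the job in; it is judged then, once.
Trained networks look in the newest picture that a camera, given by its name, has taken for a name from the list of things; names that differ only in an ending like _2 or _b are one class to them, and where a whole thing is asked for, a point or a joint stands for the part that bears it (a point fixed in the world has none). Each returns a list of dicts, best first, with "p" (0 to 1); they miss things now and then, are a little off and sometimes report something else, mostly with a low value. They report only what shows in the picture. A call takes as long as a camera call. They do not tell look-alikes from the thing itself.
- search_frame(camera, label): "xy" ([column, row] in pixels, amid what is visible of it).
- silhouettes(camera, label): "region" (384x512 bool, what is visible of it) and "xy" ([column, row] in pixels, amid what is visible of it).
The state is a dict: "time_s": time; "q": joint angles; "dq": joint speeds; "joint_torque": joint torques, N m; "tcp_pos": TCP position; "tool_rot": TCP orientation; "contact_force": force on the tool from outside, world axes, zero at the start; "torque": the same for the moment, N m; "finger_gap": opening from 0.0 (shut) to 1.0 (fully open); "grip_force": force on a finger pad.
Only numpy, scipy, OpenCV 4.12 (cv2) and the standard library are available. Lean on these libraries where they do the work, as an engineer would, in place of code of your own. Each camera call takes 0.05 s, during which the arm holds its last target. There are 200 camera calls.

TASK

Put every sharpening stone lying on the bench back in the fitted case, each lying flat and fully down in a pocket of its own size. Then shut the lid and swing both hasps down over their staples until they rest against the front of the case. Leave the mug, the glasses and the canister standing where they are.

Things in the scene. Friction and masses are not known exactly. Their poses are not given: they have to be found in the camera images.
- case: plywood case fixed on the bench; base 290 x 200 x 50 mm (x, y, z). Origin: centre of its underside; z up, x along the lid's hinge, y from the front (y = -100 mm, where the hasps close) to the hinge (y = +100 mm). Its top is one flat pale wooden insert, flush with the rim at z = 50 mm, with four rectangular pockets 14 mm deep, with 2 mm play on each side of a stone; square edges, floors dark felt
- pocket_long_a (a point): middle of the floor of the long pocket (54 x 154 mm in case x, y) at case x = -88, y = 0, z = 36 mm; axes as the case's
- pocket_long_b (a point): middle of the floor of the other long pocket (54 x 154 mm), at case x = 0, y = 0, z = 36 mm; axes as the case's
- pocket_short_a (a point): middle of the floor of the short pocket (44 x 74 mm in case x, y) at case x = 88, y = -42, z = 36 mm; axes as the case's
- pocket_short_b (a point): middle of the floor of the other short pocket (44 x 74 mm), nearer the hinge, at case x = 88, y = +42, z = 36 mm; axes as the case's
- lid (a joint): angle of the lid in rad: 0 shut, 1.6 to 1.85 (standing, leaning back a little) at the start, 1.95 at most. The lid is a plywood tray 290 x 200 mm and 30 mm deep (22 mm inside), hinged along the case's rear top edge. Its hinge is stiff (about 0.7 N m): it stays where it is left and must be pushed all the way down
- lid_hinge (a point): point on the lid's hinge axis, halfway along it (case x = 0, y = 100, z = 50 mm)
- lid_edge (a point): middle of the lid's free front edge, on its outer (top) face: 200 mm from the hinge axis along the lid and 30 mm out from it; shut, it lies at case x = 0, y = -100, z = 80 mm
- hasp_near (a joint): angle of the hasp at case x = -95 mm in rad: 0 closed (hanging flat on the case front), pi/2 straight out from the lid's front, more: further up; 1.3 to 2.3 at the start, 2.6 at most. A steel strap 36 mm wide, 62 mm long from its pin, 3 mm thick, with a slot 10 x 24 mm centred 41 mm from the pin. A stiff pin (0.05 N m), parallel to the lid's hinge, holds it where it is left
- hasp_near_pin (a point): middle of the pin of that hasp, on the front of the lid: with the lid shut at case x = -95, y = -102, z = 72 mm
- hasp_far (a joint): angle of the other hasp, at case x = +95 mm; otherwise the same
- hasp_far_pin (a point): middle of the pin of the other hasp: with the lid shut at case x = +95, y = -102, z = 72 mm
- staple_near (a point): foot of the steel staple (16 mm high, 5 mm wide, standing out 10 mm) on the case front for hasp_near, at case x = -95, y = -100, z = 30 mm
- staple_far (a point): foot of the like staple for hasp_far, at case x = +95, y = -100, z = 30 mm
- stone_long_1: long sharpening stone, a flat grey block on a darker lower half, 150 mm long (y), 50 mm wide (x), 30 mm thick (z), about 0.4 to 0.65 kg. Origin: centre of its underside. The two of its kind are alike and may go in either pocket of their size. It may be absent.
- stone_long_2: long sharpening stone, a flat grey block on a darker lower half, 150 mm long (y), 50 mm wide (x), 30 mm thick (z), about 0.4 to 0.65 kg. Origin: centre of its underside. The two of its kind are alike and may go in either pocket of their size. It may be absent.
- stone_short_1: short sharpening stone, a flat grey block on a darker lower half, 70 mm long (y), 40 mm wide (x), 30 mm thick (z), about 0.14 to 0.25 kg. Origin: centre of its underside. The two of its kind are alike and may go in either pocket of their size. It may be absent.
- stone_short_2: short sharpening stone, a flat grey block on a darker lower half, 70 mm long (y), 40 mm wide (x), 30 mm thick (z), about 0.14 to 0.25 kg. Origin: centre of its underside. The two of its kind are alike and may go in either pocket of their size. It may be absent.
- tumbler_1: drinking glass cut from a green bottle, 72 mm across, 95 mm high, bystander; origin: centre of its underside
- tumbler_2: a second such glass, bystander
- mug: earthenware coffee mug, 82 mm across, 85 mm high, bystander; origin: centre of its underside
- canister: red gas canister, 70 mm across, 180 mm high, bystander; origin: centre of its underside
Not all that is in view belongs to the job. What is shaped like the stone_long_1 but red is not meant.

How it is judged:
On the way, in this order (a step that is already met when the one before it is completed fails the run):
1. every stone that is there lies seated in a pocket of its size (((horizontal distance between stone_long_1 and pocket_long_a below 0.007 m and z of stone_long_1 in the frame of pocket_long_a below 0.004 m and angle between the y axis of stone_long_1 and the y axis of case, either way round below 0.08 rad and angle between stone_long_1's own z axis and vertical below 0.05 rad) or (horizontal distance between stone_long_1 and pocket_long_b below 0.007 m and z of stone_long_1 in the frame of pocket_long_b below 0.004 m and angle between the y axis of stone_long_1 and the y axis of case, either way round below 0.08 rad and angle between stone_long_1's own z axis and vertical below 0.05 rad)) and ((horizontal distance between stone_long_2 and pocket_long_a below 0.007 m and z of stone_long_2 in the frame of pocket_long_a below 0.004 m and angle between the y axis of stone_long_2 and the y axis of case, either way round below 0.08 rad and angle between stone_long_2's own z axis and vertical below 0.05 rad) or (horizontal distance between stone_long_2 and pocket_long_b below 0.007 m and z of stone_long_2 in the frame of pocket_long_b below 0.004 m and angle between the y axis of stone_long_2 and the y axis of case, either way round below 0.08 rad and angle between stone_long_2's own z axis and vertical below 0.05 rad)) and ((horizontal distance between stone_short_1 and pocket_short_a below 0.007 m and z of stone_short_1 in the frame of pocket_short_a below 0.004 m and angle between the y axis of stone_short_1 and the y axis of case, either way round below 0.08 rad and angle between stone_short_1's own z axis and vertical below 0.05 rad) or (horizontal distance between stone_short_1 and pocket_short_b below 0.007 m and z of stone_short_1 in the frame of pocket_short_b below 0.004 m and angle between the y axis of stone_short_1 and the y axis of case, either way round below 0.08 rad and angle between stone_short_1's own z axis and vertical below 0.05 rad)) and ((horizontal distance between stone_short_2 and pocket_short_a below 0.007 m and z of stone_short_2 in the frame of pocket_short_a below 0.004 m and angle between the y axis of stone_short_2 and the y axis of case, either way round below 0.08 rad and angle between stone_short_2's own z axis and vertical below 0.05 rad) or (horizontal distance between stone_short_2 and pocket_short_b below 0.007 m and z of stone_short_2 in the frame of pocket_short_b below 0.004 m and angle between the y axis of stone_short_2 and the y axis of case, either way round below 0.08 rad and angle between stone_short_2's own z axis and vertical below 0.05 rad))), for 0.2 s.
2. the lid is shut over them (value of joint lid below 0.04 rad), for 0.2 s.
3. both hasps are swung closed (value of joint lid below 0.04 rad and value of joint each of hasp_near, hasp_far below 0.15 rad), for 0.2 s.
At the end, for the whole second after the job is handed in: every stone present lies in a pocket of its own size, within 7 mm of the pocket's middle, its underside within 4 mm of the pocket's floor, square to within 0.08 rad and level to within 0.05 rad, at rest; the lid is within 0.04 rad of shut and both hasps within 0.15 rad of closed (all of step 1 and all of step 3 and linear speed of each of stone_long_1, stone_long_2, stone_short_1, stone_short_2 below 0.03 m/s); the robot touches nothing.
It fails at once if the tumbler 1 is shifted by more than 30 mm or tipped over (distance of tumbler_1 from where it was at the start of the episode above 0.03 m or angle between tumbler_1's own z axis and vertical above 0.35 rad).
It fails at once if the tumbler 2 is shifted by more than 30 mm or tipped over (distance of tumbler_2 from where it was at the start of the episode above 0.03 m or angle between tumbler_2's own z axis and vertical above 0.35 rad).
It fails at once if the mug is shifted by more than 30 mm or tipped over (distance of mug from where it was at the start of the episode above 0.03 m or angle between mug's own z axis and vertical above 0.35 rad).
It fails at once if the canister is shifted by more than 30 mm or tipped over (distance of canister from where it was at the start of the episode above 0.03 m or angle between canister's own z axis and vertical above 0.35 rad).
Of stone_long_1, stone_long_2, stone_short_1, stone_short_2 only 3 to 4 are there at a start; the rules pass over those that are not, and their reading is None.
At some moment in a run one of stone_long_1, stone_long_2, stone_short_1, stone_short_2 may be knocked a few centimetres aside while the robot is not near it.
Once in a run the grip may slacken for a moment while it holds something.
It also fails if it takes over 210 s, if anything falls off the work surface, if the arm or the gripper's body presses on something with over 40 N, if the wrist force passes 120 N, or if a joint passes its speed limit or range.

## Working session

There is one attempt and no reset: what is moved stays moved. The work goes in short steps, each a Python script; the robot and the scene stay as the last script left them, time stands still between calls to the robot, and variables do not carry over. Pictures are saved under pics/ and viewed, at most 14 in all, crops included, and the job is handed in when it is done.

```bash
mkdir -p pics; ls; python3 - <<'E'
from station import *
import cv2, numpy as np
for c in ["scene","side"]:
    im=grab_frame(c); cv2.imwrite(f"pics/{c}0.png",cv2.resize(im[:,:,::-1],(800,600)))
    m=camera_model(c); print(c,m["mtx"].tolist(),(-m["R"].T@m["t"]).round(3))
    for l in ["stone_long_1","stone_short_1","case","lid","hasp_near","staple_near","mug","tumbler_1","canister"]:
        print(l,[(round(d["p"],2),np.round(d["xy"]).tolist()) for d in search_frame(c,l)])
print(sense()); print(camera_model("wrist"))
E
```

```text
pics
scene [[439.3217539990572, 0.0, 254.36246648086637], [0.0, 439.3217539990572, 187.43008310617552], [0.0, 0.0, 1.0]] [ 1.257 -0.177  1.322]
stone_long_1 [(0.97, [160.0, 197.0]), (0.93, [153.0, 157.0]), (0.83, [161.0, 243.0]), (0.67, [100.0, 185.0])]
stone_short_1 [(0.79, [219.0, 225.0]), (0.61, [208.0, 188.0]), (0.56, [326.0, 180.0])]
case [(0.95, [325.0, 177.0])]
lid [(0.86, [350.0, 165.0]), (0.58, [327.0, 182.0])]
hasp_near [(0.72, [218.0, 224.0]), (0.66, [355.0, 115.0])]
staple_near [(0.57, [327.0, 180.0])]
mug [(0.59, [86.0, 230.0]), (0.35, [159.0, 197.0])]
tumbler_1 [(0.81, [194.0, 271.0]), (0.63, [283.0, 254.0])]
canister [(0.78, [406.0, 156.0]), (0.3, [86.0, 230.0])]
side [[492.3601760603283, 0.0, 258.3698476790218], [0.0, 492.3601760603283, 192.5246162389005], [0.0, 0.0, 1.0]] [-0.18  -0.827  1.461]
stone_long_1 [(0.85, [342.0, 256.0]), (0.78, [300.0, 279.0]), (0.78, [265.0, 309.0]), (0.61, [322.0, 336.0])]
stone_short_1 [(0.85, [260.0, 240.0]), (0.73, [301.0, 218.0]), (0.52, [205.0, 134.0])]
case [(0.84, [215.0, 160.0])]
lid [(0.71, [208.0, 134.0])]
hasp_near [(0.54, [17
[... 784 characters left out ...]
04]), 'contact_force': array([-0.17487034, -0.11556833,  0.00870432]), 'torque': array([-0.00669896,  0.02009221, -0.00277614]), 'grip_force': 0.0, 'finger_gap': 0.9984272274791663}
{'mtx': array([[311.60531156,   0.        , 253.77161528],
       [  0.        , 311.60531156, 196.15157126],
       [  0.        ,   0.        ,   1.        ]]), 'T_tool_cam': array([[ 3.79269336e-04, -9.64462475e-01, -2.64219588e-01,
         7.30661994e-02],
       [ 9.99999741e-01,  2.04271310e-04,  6.89794524e-04,
         1.33234988e-04],
       [-6.11308453e-04, -2.64219781e-01,  9.64462303e-01,
        -1.62039240e-01],
       [ 0.00000000e+00,  0.00000000e+00,  0.00000000e+00,
         1.00000000e+00]])}
```

View pics/scene0.png

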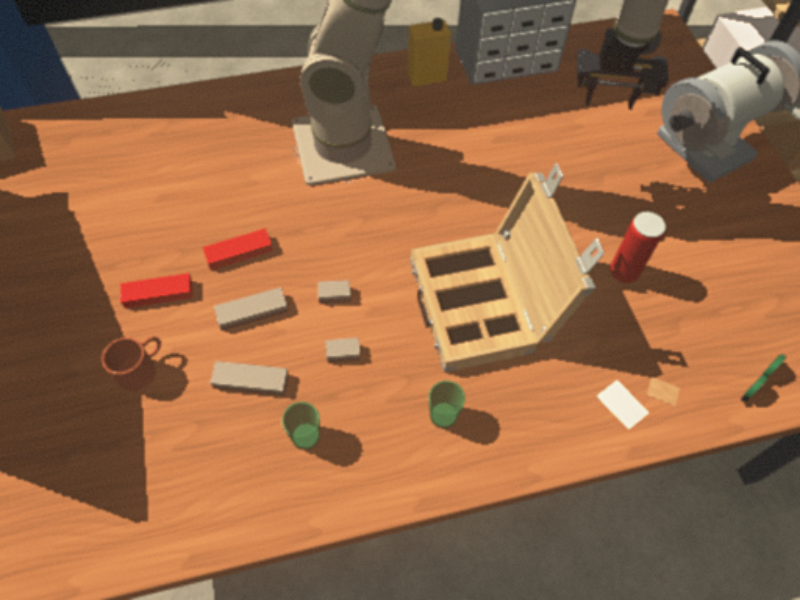

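View pics/side0.png

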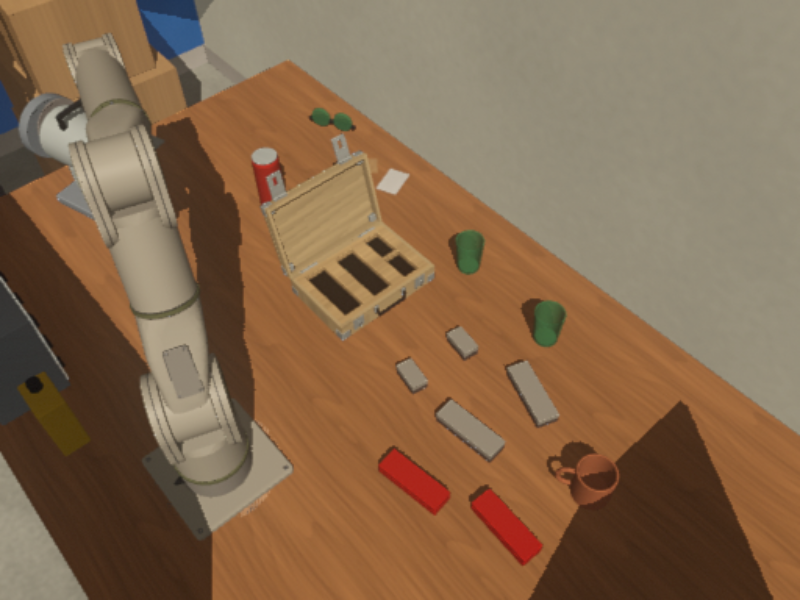

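Scene picture (512 px scale): the four grey blocks are long stones at (160,197) and (161,243) and short stones at (213,186) and (219,224). The look-alikes are red blocks at (153,157) and (100,185), and they are rejected by colour. The case is at (325,177), with its lid toward world +y and the front toward -y. The canister stands behind the lid at (406,156) and the tumblers are at (194,271) and (283,254).

```bash
cat > h.py <<'E'
from station import *
import numpy as np, cv2
from scipy.optimize import minimize
from scipy.spatial.transform import Rotation as Rn
S={'long':(.05,.15),'short':(.04,.07)}
def model(c, s=None):
    m=camera_model(c)
    if c!='wrist': return m['mtx'],m['R'],m['t']
    T=np.eye(4); T[:3,:3]=Rn.from_rotvec(s['tool_rot']).as_matrix(); T[:3,3]=s['tcp_pos']
    W=np.linalg.inv(T@m['T_tool_cam']); return m['mtx'],W[:3,:3],W[:3,3]
def proj(M,P):
    K,R,t=M; q=(np.atleast_2d(P)@R.T+t)@K.T; return q[:,:2]/q[:,2:]
def unproj(M,uv,z):
    K,R,t=M; d=R.T@np.linalg.solve(K,[uv[0],uv[1],1]); o=-R.T@t; return o+d*(z-o[2])/d[2]
def snap(c):
    s=sense(); return grab_frame(c),model(c,s)
def rect(w,l,cx=0,cy=0,z=0):
    return np.array([[cx+a*w/2,cy+b*l/2,z] for a,b in((-1,-1),(1,-1),(1,1),(-1,1))])
def place(p,P):
    c,s=np.cos(p[2]),np.sin(p[2]); return P@np.array([[c,s,0],[-s,c,0],[0,0,1]])+[p[0],p[1],0]
def fill(poly,F=4):
    m=np.zeros((384*F,512*F),np.uint8)
    cv2.fillPoly(m,[np.round(((poly+.5)*F-.5)*16).astype(np.int32)],1,shift=4); return m
def rstone(M,p,kind,z0=0):
    w,l=S[kind]; P=np.vstack([rect(w,l,z=z0),rect(w,l,z=z0+.03)])
    return fill(cv2.convexHull(proj(M,place(p,P)).astype(np.float32))[:,0])
POCK=[(.054,.154,-.088,0),(.054,.154,0,0),(.044,.074,.088,-.042),(.044,.074,.088,.042)]
def rcase(M,p,floor=True):
    out=0
    for w,l,x,y in POCK:
        a=fill(proj(M,place(p,rect(w,l,x,y,.05))))
        out=out|(a&fill(proj(M,place(p,rect(w,l,x,y,.036)))) if floor else a)
    return out
def fit(obs,ren,p0):
    """obs: list of (mask,M); ren(M,p)->4x mask. mean IoU maximised"""
    big=[(cv2.resize(o.astype(np.uint8),(2048,1536),interpolation=cv2.INTER_LINEAR if 0 else cv2.INTER_NEAREST),M) for o,M in obs]
    def f(p):
        e=0
        for o,M in big:
            r=ren(M,p); e+=1-(r&o).sum()/max(1,(r|o).sum())
        return e/len(big)
    best=None
    for d in (.02,.004):
        x0=np.array(p0) if best is None else best.x
        best=minimize(f,x0,method='Nelder-Mead',options=dict(initial_simplex=np.vstack([x0,x0+[d,0,0],x0+[0,d,0],x0+[0,0,d*10]]),xatol=1e-4,fatol=1e-5,maxiter=200))
    return best.x,1-best.fun
def comp(mask,uv,r=6):
    n,lab,st,_=cv2.connectedComponentsWithStats(mask.astype(np.uint8))
    u,v=np.int32(uv); w=lab[max(0,v-r):v+r+1,max(0,u-r):u+r+1]; w=w[w>0]
    return lab==np.bincount(w).argmax() if w.size else np.zeros_like(mask)
def grey(im):
    h=cv2.cvtColor(im,cv2.COLOR_RGB2HSV); return (h[...,1]<90)&(h[...,2]>45)
def dark(im): return cv2.cvtColor(im,cv2.COLOR_RGB2HSV)[...,2]<75
E
python3 - <<'E'
from h import *
obs={c:snap(c) for c in("scene","side")}
M0,M1=obs['scene'][1],obs['side'][1]
for k,uv in (('long',(160,197)),('long',(161,243)),('short',(213,186)),('short',(219,224))):
    x=unproj(M0,uv,.02); uv1=proj(M1,x)[0]
    ms=[(comp(grey(obs['scene'][0]),uv),M0),(comp(grey(obs['side'][0]),uv1),M1)]
    r=[fit(ms,lambda M,p:rstone(M,p,k),[x[0],x[1],y]) for y in (0,.4,-.4)]
    b=max(r,key=lambda a:a[1]); print(k,uv,np.round(b[0],4),round(b[1],3),[m.sum() for m,_ in ms])
x=unproj(M0,(303,187),.05)
im=obs['scene'][0]; V=cv2.cvtColor(im,cv2.COLOR_RGB2HSV)
print(V[187,295:312].tolist(), V[182,205:215].tolist())
for n in("scene","side"):
    im,M=obs[n]; reg=cv2.dilate(fill(proj(M,[[*x[:2],.05]])+90*np.array([[-1,-1],[1,-1],[1,1],[-1,1]]),1),None)
    m=dark(im)&(reg>0); print(n,m.sum())
    obs[n]=(im,M,m)
def cut(p,n):
    im,M,m=obs[n]; q=cv2.convexHull(proj(M,place(p,rect(.28,.19,z=.05))).astype(np.float32))[:,0]
    return (m&(fill(q,1)>0),M)
p=[*x[:2],.1]
for i in range(3):
    p,s=fit([cut(p,'scene'),cut(p,'side')],rcase,p); print('case',p.round(4),s)
for l,z in(("mug",.04),("tumbler_1",.045),("canister",.09)):
    for d in search_frame("scene",l)[:2]: print(l,round(d['p'],2),unproj(M0,d['xy'],z).round(3))
E
```

```text
long (160, 197) [ 0.4473 -0.2897  0.0944] 0.826 [np.int64(587), np.int64(738)]
long (161, 243) [ 0.6137 -0.3159 -0.3732] 0.835 [np.int64(700), np.int64(641)]
short (213, 186) [ 0.4466 -0.1061 -0.1829] 0.74 [np.int64(202), np.int64(237)]
short (219, 224) [ 0.5938 -0.116  -0.1907] 0.764 [np.int64(238), np.int64(227)]
[[12, 102, 75], [14, 100, 79], [13, 117, 76], [15, 101, 78], [14, 93, 82], [12, 101, 81], [15, 106, 77], [14, 111, 78], [14, 113, 77], [12, 106, 77], [14, 103, 79], [14, 101, 78], [13, 99, 80], [15, 109, 77], [14, 100, 79], [14, 103, 82], [15, 103, 79]] [[18, 69, 199], [18, 68, 203], [17, 72, 205], [17, 70, 205], [17, 71, 202], [17, 69, 202], [18, 71, 202], [18, 71, 202], [16, 72, 201], [18, 71, 202]]
scene 212
side 1764
case [0.5433 0.1829 0.0012] 0.5090371668181563
case [0.5433 0.1829 0.0012] 0.5090371668181563
case [0.5433 0.1829 0.0012] 0.5090371668181563
mug 0.79 [ 0.526 -0.538  0.04 ]
tumbler_1 0.93 [0.761 0.058 0.045]
tumbler_1 0.56 [ 0.747 -0.229  0.045]
canister 0.66 [0.543 0.558 0.09 ]
canister 0.41 [ 0.559 -0.517  0.09 ]
```

```bash
cat >> h.py <<'E'
def ori(a): # tool down, closing axis at world angle a (mod pi: camera on the -y side)
    y=np.array([np.cos(a+np.pi),np.sin(a+np.pi),0]); z=np.array([0,0,-1.]); return Rn.from_matrix(np.c_[np.cross(y,z),y,z]).as_rotvec()
def save(im,n): cv2.imwrite(f"pics/{n}.png",im[:,:,::-1])
E
python3 - <<'E'
from h import *
s=sense()
move_l([.22,.584,.42],velocity=.25)
print(ik([.54,.1,.42],ori(0)))
move_pose([.54,.12,.42],ori(0))
move_l([.543,.15,.27],velocity=.25)
wait(.3)
im,M=snap("wrist"); save(im,"w_case"); np.savez("wc.npz",im=im,K=M[0],R=M[1],t=M[2]); print(sense()['q'],sense()['time_s'])
E
```

```text
None
[ 0.65551028  0.48234526 -1.34775769  1.50709741  0.47038806  1.52409736
  2.45326698] 5.6
```

View pics/w_case.png

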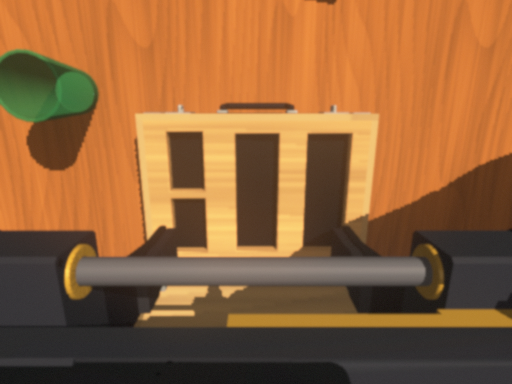

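Wrist picture: the case front edge runs along row 115. The pockets show at (186,160), (190,222), (257,190) and (328,190), and the gripper hides rows above about 230. I'll untangle the elbow configuration and retake the picture with the case fully in view.

```bash
python3 - <<'E'
from h import *
move_l([.54,.12,.40],velocity=.25)
q=sense()['q']
movej([-.2,.3,0,1.4,0,1.4,1.5]); s=sense(); print(s['tcp_pos'],s['tool_rot'],Rn.from_rotvec(s['tool_rot']).as_matrix()[:,1])
for z in(.42,.35,.28,.2,.1):
  for p in([.543,.2,z],[.45,.2,z],[.63,.18,z],[.45,-.29,z],[.61,-.32,z],[.45,-.1,z]):
    r=ik(p,ori(0)); r2=ik(p,ori(np.pi)); print(p,None if r is None else r.round(2),None if r2 is None else r2.round(2))
E
```

```text
[0.62918978 0.08150841 0.27145544] [-0.2029605   3.09495431  0.00891789] [-0.13065578  0.99142288  0.00312051]
[0.543, 0.2, 0.42] [ 0.2   0.31 -0.86  1.17  0.24  1.76  2.55] [-0.52  0.21  0.11  1.21 -0.02  1.72 -0.42]
[0.45, 0.2, 0.42] [-2.16 -0.46  1.2   1.47  0.45  1.82  2.26] [-0.51  0.01  0.    1.43 -0.    1.7  -0.51]
[0.63, 0.18, 0.42] [ 0.21  0.57 -1.06  0.92  0.51  1.87  2.54] [-0.46  0.4   0.18  0.98 -0.07  1.77 -0.31]
[0.45, -0.29, 0.42] [-0.5   0.16  1.15  1.37 -0.14  1.71 -2.51] [ 0.11  0.1   0.42  1.34 -0.04  1.71  0.52]
[0.61, -0.32, 0.42] [-0.09  0.67  1.15  0.88 -0.64  1.88 -2.41] [ 0.18  0.51  0.45  0.86 -0.22  1.81  0.53]
[0.45, -0.1, 0.42] None [-0.13 -0.08  0.24  1.51  0.02  1.71  0.1 ]
[0.543, 0.2, 0.35] [ 0.24  0.3  -0.86  1.33  0.23  1.61  2.55] [-0.52  0.19  0.1   1.37 -0.02  1.58 -0.42]
[0.45, 0.2, 0.35] None [-0.51  0.    0.    1.58 -0.    1.56 -0.51]
[0.63, 0.18, 0.35] [ 0.28  0.56 -1.05  1.1   0.49  1.72  2.52] [-0.47  0.37  0.18  1.15 -0.07  1.62 -0.31]
[0.45, -0.29, 0.35] [-0.54  0.14  1.16  1.52 -0.13  1.56 -2.53] [ 0.11  0.09  0.41  1.5  -0.03  1.56  0.
[... 1357 characters left out ...]
0.5   0.41  1.32 -0.2   1.36  0.54]
[0.45, -0.1, 0.2] None [-0.12 -0.03  0.24  1.92  0.01  1.25  0.11]
[0.543, 0.2, 0.1] [ 0.25  0.47 -0.86  1.7   0.38  1.15  2.43] [-0.53  0.33  0.11  1.74 -0.04  1.08 -0.4 ]
[0.45, 0.2, 0.1] [-0.26  0.17 -0.27  1.94  0.05  1.04  2.59] [-0.53  0.15  0.02  1.95 -0.    1.04 -0.51]
[0.63, 0.18, 0.1] [ 0.25  0.64 -0.86  1.48  0.5   1.25  2.48] [-0.48  0.48  0.17  1.53 -0.09  1.14 -0.29]
[0.45, -0.29, 0.1] [-0.46  0.46  1.17  1.89 -0.48  1.11 -2.25] [ 0.13  0.25  0.4   1.86 -0.11  1.05  0.58]
[0.61, -0.32, 0.1] [-0.28  0.86  1.15  1.46 -0.79  1.34 -2.22] [ 0.14  0.58  0.39  1.43 -0.23  1.18  0.57]
[0.45, -0.1, 0.1] None [-0.12  0.08  0.25  2.04 -0.02  1.03  0.14]
```

```bash
sed -i 's/np.cos(a+np.pi),np.sin(a+np.pi)/np.cos(a),np.sin(a)/; s/camera on the -y side/camera on +y side for a~0/' h.py
sed -i 's/\[...,2\]<75/[...,2]<100/' h.py
python3 - <<'E'
from h import *
s=sense(); move_pose([.543,.13,.35],ori(0)); move_l([.543,.11,.26],velocity=.25); wait(.3)
im,M=snap("wrist"); save(im,"w_case2"); np.savez("wc2.npz",im=im,K=M[0],R=M[1],t=M[2])
for f in("wc","wc2"):
    d=np.load(f+".npz"); im,M=d['im'],(d['K'],d['R'],d['t']); p=np.array([.543,.183,0])
    for i in range(3):
        roi=fill(proj(M,place(p,rect(.27,.18,z=.05))),1)>0
        if f=="wc": roi[245:]=0
        ren=(lambda M,p:rcase(M,p)) if f=="wc2" else (lambda M,p:np.vstack([rcase(M,p)[:980],np.zeros((556,2048),np.uint8)]))
        m=dark(im)&roi; p,sc=fit([(m,M)],ren,p)
    print(f,p.round(4),sc,m.sum()); 
    o=im.copy(); r=cv2.resize(rcase(M,p),(512,384)); cn,_=cv2.findContours(r,0,2); cv2.drawContours(o,cn,-1,(255,0,0),1); save(o,f+"_fit")
E
```

```text
wc [ 0.5382  0.1832 -0.001 ] 0.8938383074257547 12097
wc2 [5.383e-01 1.793e-01 1.000e-04] 0.7399899061114258 12009
```

View pics/wc2_fit.png

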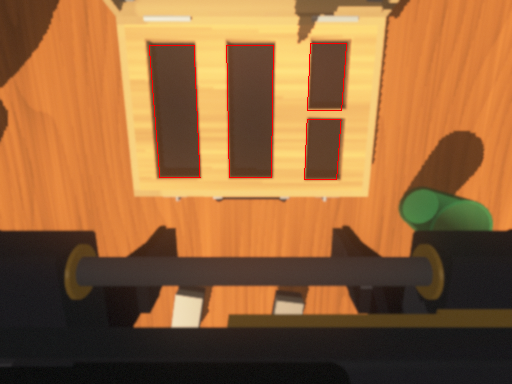

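Fit overlay: the red outlines sit on the felt of all four pockets. I'll tighten the ROI, because the shadow at (305,20) lowers the score, and then view the stones.

```bash
cat >> h.py <<'E'
def casefit(im,M,p):
    for i in range(2):
        roi=cv2.dilate(cv2.resize(rcase(M,p,False),(512,384)),np.ones((9,9)))>0
        p,sc=fit([(dark(im)&roi,M)],rcase,p)
    return p,sc
E
python3 - <<'E'
from h import *
d=np.load("wc2.npz"); print(casefit(d['im'],(d['K'],d['R'],d['t']),np.array([.5383,.1793,0])))
st=[('long',.447,-.29),('long',.614,-.316),('short',.447,-.106),('short',.594,-.116)]
t=[]
for i,(k,x,y) in enumerate(st):
    move_pose([x,y-.05,.2],ori(0)); wait(.2)
    im,M=snap("wrist"); np.savez(f"ws{i}.npz",im=im,K=M[0],R=M[1],t=M[2]); t.append(im[:240])
save(np.vstack([np.hstack(t[:2]),np.hstack(t[2:])])[:, :, :][::1,::1],"tmp")
a=cv2.imread("pics/tmp.png"); cv2.imwrite("pics/stones.png",cv2.resize(a,(800,375),interpolation=cv2.INTER_AREA)); print(sense()['time_s'])
E
```

```text
(array([ 0.53835749,  0.17928013, -0.00062158]), np.float64(0.7395540977042693))
15.225
```

View pics/stones.png

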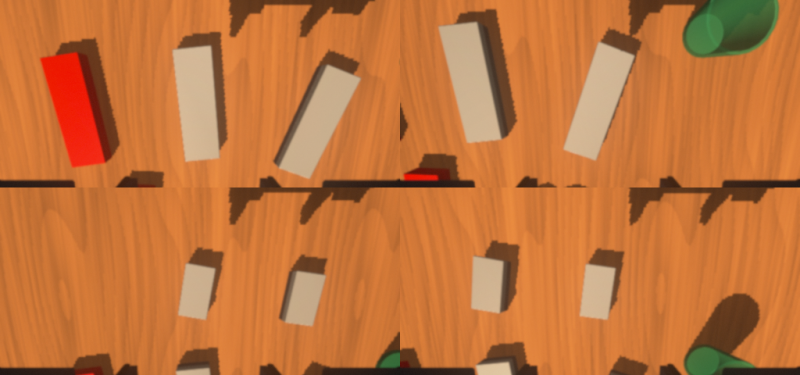

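The crops show four grey stones with clear top faces. In the montage, the red decoy is at (75,110) in the first tile. Tile-1 target is the stone at (198,103), tile-2 (600,100), tile-3 (197,292) and tile-4 (598,292). Now I'll fit the top faces.

```bash
cat >> h.py <<'E'
def rtop(M,p,kind,z=.03):
    return fill(proj(M,place(p,rect(*S[kind],z=z))))
def topmask(im,uv):
    h=cv2.cvtColor(im,cv2.COLOR_RGB2HSV).astype(int); u,v=np.int32(uv)
    r=np.median(h[v-4:v+5,u-4:u+5].reshape(-1,3),0)
    m=(abs(h[...,1]-r[1])<35)&(abs(h[...,2]-r[2])<30)&(h[...,1]<110)
    return comp(cv2.morphologyEx(m.astype(np.uint8),cv2.MORPH_OPEN,np.ones((3,3))),uv),r
def stonefit(im,M,k,x,y,z=.03):
    uv=proj(M,[x,y,z])[0]; m,r=topmask(im,uv)
    c=cv2.minAreaRect(np.argwhere(m)[:,::-1].astype(np.float32)); xy=unproj(M,c[0],z)
    q=[unproj(M,b,z)[:2] for b in cv2.boxPoints(c)]; e=max((q[1]-q[0],q[2]-q[1]),key=np.linalg.norm)
    yaw=np.arctan2(e[1],e[0])-np.pi/2; yaw=(yaw+np.pi/2)%np.pi-np.pi/2
    size=sorted((np.linalg.norm(q[1]-q[0]),np.linalg.norm(q[2]-q[1])))
    p,sc=fit([(m,M)],lambda M,p:rtop(M,p,k,z),[xy[0],xy[1],yaw]); return p,sc,np.round(size,4)
E
python3 - <<'E'
from h import *
st=[('long',.447,-.29),('long',.614,-.316),('short',.447,-.106),('short',.594,-.116)]
for i,(k,x,y) in enumerate(st):
    d=np.load(f"ws{i}.npz"); p,sc,sz=stonefit(d['im'],(d['K'],d['R'],d['t']),k,x,y); print(i,k,p.round(4),round(sc,3),sz)
d=np.load("wc2.npz"); im,M=d['im'],(d['K'],d['R'],d['t']); h=cv2.cvtColor(im,cv2.COLOR_RGB2HSV)
print(h[110,140:205,2].tolist()); print(h[30:55,175,2].tolist(),h[165:190,175,2].tolist())
def cf(thr,fl):
    p=np.array([.5383,.1793,0]); roi=cv2.dilate(cv2.resize(rcase(M,p,False),(512,384)),np.ones((9,9)))>0
    return fit([((h[...,2]<thr)&roi,M)],lambda M,p:rcase(M,p,fl),p)
for t in(90,110,130,150):
  for fl in(True,False): print(t,fl,cf(t,fl))
E
```

```text
0 long [ 0.4452 -0.2933  0.1065] 0.949 [0.048  0.1478]
1 long [ 0.6104 -0.3175 -0.343 ] 0.954 [0.048  0.1481]
2 short [ 0.4431 -0.1081 -0.1667] 0.932 [0.0382 0.068 ]
3 short [ 0.5907 -0.1174 -0.1218] 0.929 [0.0381 0.0681]
[251, 251, 251, 251, 251, 250, 250, 250, 250, 247, 234, 195, 149, 121, 108, 97, 89, 86, 85, 85, 87, 87, 88, 87, 86, 86, 86, 87, 87, 85, 85, 85, 84, 85, 86, 85, 86, 86, 85, 86, 85, 87, 86, 87, 87, 88, 87, 87, 86, 88, 87, 89, 89, 91, 90, 90, 99, 134, 198, 236, 246, 248, 248, 248, 248]
[249, 249, 250, 249, 249, 248, 248, 248, 247, 244, 236, 222, 184, 135, 105, 97, 96, 100, 98, 98, 97, 97, 97, 97, 97] [96, 94, 93, 92, 91, 91, 92, 90, 90, 93, 102, 118, 155, 200, 232, 244, 247, 249, 249, 250, 250, 250, 250, 250, 250]
90 True (array([ 0.53575864,  0.13392364, -0.08152476]), np.float64(0.2697875978112291))
90 False (array([ 0.53218184,  0.12399043, -0.17274775]), np.float64(0.24672561148453187))
110 True (array([ 0.53853178,  0.17981766, -0.00197171]), np.float64(0.9327500316872602))
110 False (array([0.53976711, 0.17935711, 0.01416208]), np.float64(0.8416183049626726))
130 True (array([0.53889845, 0.18017203, 0.00162885]), np.float64(0.9550627824451791))
130 False (array([0.53909166, 0.17915048, 0.01264028]), np.float64(0.8848829109208051))
150 True (array([ 0.53916753,  0.18065707, -0.00226231]), np.float64(0.9557879493610414))
150 False (array([0.5394738 , 0.17954452, 0.00644719]), np.float64(0.9105772958901075))
```

```bash
sed -i 's/\[...,2\]<100/[...,2]<140/' h.py; cat >> h.py <<'E'
CASE=np.array([.5389,.1802,0.0])
H=.017
def down(a): return ori(a)
def pick(p):
    x,y,a=p; o=ori(a); grip(1.0)
    move_pose([x,y,.12],o); move_l([x,y,H],o,velocity=.1); 
    grip(0.0); wait(.2); s=sense(); print('gripped gap mm',round(s['finger_gap']*87,1),round(s['grip_force'],1))
    move_l([x,y,.2],o,velocity=.15); s=sense(); print('lifted',round(s['finger_gap']*87,1),s['contact_force'].round(1))
def lower(xy,o,z0,z1,lim=9):
    f0=sense()['contact_force']; z=z0
    while z>z1+1e-5:
        z=max(z-.002,z1); move_l([*xy,z],o,velocity=.04); f=sense()['contact_force']-f0
        if np.linalg.norm(f)>lim: return z,f
    return z,f
def insert(i,pre=.2):
    w,l,cx,cy=POCK[i]; a=CASE[2]; o=ori(a); g=place(CASE,np.array([[cx,cy,0]]))[0,:2]
    move_pose([*g,pre],o); move_l([*g,.085],o,velocity=.15); wait(.2); s=sense(); print('over pocket gap',round(s['finger_gap']*87,1),s['contact_force'].round(1))
    for dx,dy in [(0,0),(1,0),(-1,0),(0,1),(0,-1),(1,1),(-1,-1),(1,-1),(-1,1),(2,0),(-2,0),(0,2),(0,-2)]:
        q=g+.0015*np.array([dx,dy]); move_l([*q,.075],o,velocity=.1); wait(.1)
        z,f=lower(q,o,.075,.036+H); print('try',dx,dy,'z',round(z,4),f.round(1))
        if z<.036+H+.004: break
    else: return False
    grip(1.0); wait(.2); move_l([*q,.2],o,velocity=.2); print('t',sense()['time_s']); return True
E
python3 - <<'E'
from h import *
pick([.4452,-.2933,.1065]); print(insert(0))
g=place(CASE,np.array([[0,-.07,0]]))[0]
move_l([g[0],g[1],.26],ori(0)); wait(.2); im,M=snap("wrist"); np.savez("wc3.npz",im=im,K=M[0],R=M[1],t=M[2]); save(im[:240],"placed1")
E
```

```text
gripped gap mm 49.7 30.0
lifted 49.7 [ 0.1 -0.7 -3.9]
over pocket gap 49.6 [ 0.   0.3 -3. ]
try 0 0 z 0.053 [-0.4  0.8 -0.9]
t 27.6917
True
```

View pics/placed1.png

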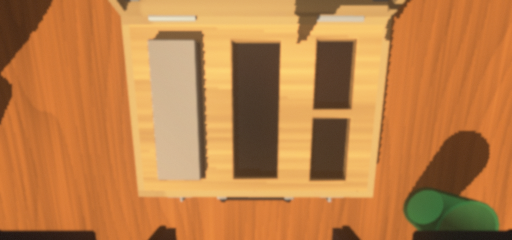

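The first long stone lies in the left pocket at (175,110) and appears level with its neighbours. I'll check its fit numerically and continue with the second long stone.

```bash
cat >> h.py <<'E'
def look(k,x,y):
    move_pose([x,y-.05,.2],ori(0)); wait(.2); im,M=snap("wrist"); np.savez("last.npz",im=im,K=M[0],R=M[1],t=M[2])
    p,sc,sz=stonefit(im,M,k,x,y); print('look',k,p.round(4),round(sc,3),sz); assert sc>.9; return p
def seen(k,i,im,M):
    w,l,cx,cy=POCK[i]; g=place(CASE,np.array([[cx,cy,0]]))[0]
    p,sc,sz=stonefit(im,M,k,g[0],g[1],.066); print('pocket',i,((p[:2]-g[:2])*1e3).round(1),'mm yaw',round(p[2],3),round(sc,3),sz)
E
python3 - <<'E'
from h import *
d=np.load("wc3.npz"); seen('long',0,d['im'],(d['K'],d['R'],d['t']))
p=look('long',.6104,-.3175); pick(p); print(insert(1))
E
```

```text
pocket 0 [-0.6 -0.3] mm yaw -0.003 0.948 [0.0477 0.1495]
look long [ 0.6102 -0.3181 -0.3436] 0.954 [0.0482 0.1475]
gripped gap mm 49.5 30.0
lifted 49.7 [-0.6  0.2 -5.4]
over pocket gap 49.5 [-0.6  0.2 -5.6]
try 0 0 z 0.053 [-0.4  0.9 -0.3]
t 43.1417
True
```

```bash
python3 - <<'E'
from h import *
p=look('short',.5907,-.1174); pick(p); print(insert(2))
M=model('scene')
for th in(1.6,1.7,1.8,1.85):
    P=[[x,.1-.2*np.cos(th)+n*np.sin(th),.05+.2*np.sin(th)+n*np.cos(th)] for x in(-.145,.145) for n in(0,.03)]
    print(th,(proj(M,place(CASE,np.array(P)))*800/512).round(0).tolist())
g=place(CASE,np.array([[0,-.07,0]]))[0]
move_l([g[0],g[1],.26],ori(0)); wait(.2); im,M=snap("wrist"); save(im[:240],"placed3")
seen('long',0,im,M);seen('long',1,im,M);seen('short',2,im,M)
cv2.imwrite("pics/scene3.png",cv2.resize(grab_frame("scene")[:,:,::-1],(800,600)))
E
```

```text
look short [ 0.6092 -0.0886 -0.1418] 0.934 [0.0382 0.0683]
gripped gap mm 39.4 30.0
lifted 39.5 [-0.6 -0.3 -1.8]
over pocket gap 39.6 [ 0.1 -0.5 -2.1]
try 0 0 z 0.053 [1.9 0.1 1. ]
t 56.2917
True
1.6 [[510.0, 173.0], [523.0, 171.0], [560.0, 289.0], [575.0, 287.0]]
1.7 [[519.0, 172.0], [532.0, 170.0], [570.0, 288.0], [584.0, 286.0]]
1.8 [[528.0, 171.0], [540.0, 171.0], [579.0, 287.0], [593.0, 286.0]]
1.85 [[532.0, 171.0], [544.0, 171.0], [584.0, 286.0], [597.0, 286.0]]
pocket 0 [-0.7 -0.1] mm yaw -0.008 0.948 [0.0478 0.1493]
pocket 1 [-0.9  0.9] mm yaw -0.001 0.961 [0.0478 0.1484]
pocket 2 [-1.1 -0.2] mm yaw -0.008 0.937 [0.0386 0.0687]
```

View pics/scene3.png

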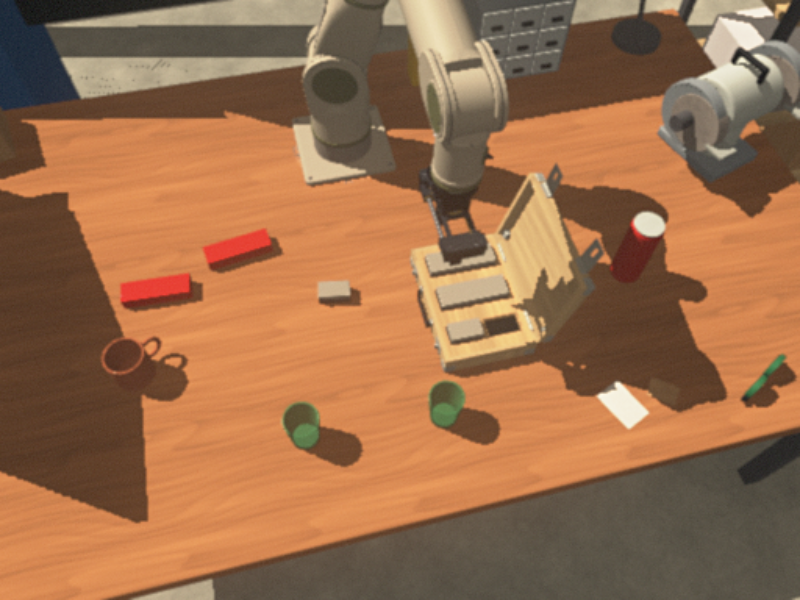

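Scene picture: three stones are seated, the last short stone is at (333,290), and the bystanders are unmoved. The lid corners at (540,177) and (590,285) put the lid at about 1.78 rad, so there is clearance for pocket_short_b.

```bash
python3 - <<'E'
from h import *
p=look('short',.4431,-.1081); pick(p); print(insert(3))
g=place(CASE,np.array([[0,-.07,0]]))[0]
move_l([g[0],g[1],.26],ori(0)); wait(.2); im,M=snap("wrist"); save(im,"placed4")
seen('long',0,im,M);seen('long',1,im,M);seen('short',2,im,M);seen('short',3,im,M)
# plan lid push reachability
o90=ori(np.pi/2)
for y in(.15,.16,.2,.24):
  for z in(.2,.3,.4):
    q=place(CASE,np.array([[0,y,0]]))[0]; print(y,z,ik([q[0],q[1],z],ori(0)) is not None, ik([q[0],q[1],z],o90) is not None)
E
```

```text
look short [ 0.4432 -0.1078 -0.1567] 0.933 [0.0382 0.068 ]
gripped gap mm 39.6 30.0
lifted 39.9 [-0.3  0.4 -2.2]
over pocket gap 39.9 [-0.3  0.1 -1.8]
try 0 0 z 0.053 [-0.6 -0.1  2. ]
t 70.85
True
pocket 0 [-0.6 -0.1] mm yaw -0.006 0.949 [0.0477 0.1499]
pocket 1 [-1.1  1.2] mm yaw -0.005 0.958 [0.0468 0.1475]
pocket 2 [-1.2  0.1] mm yaw 0.001 0.947 [0.0388 0.0688]
pocket 3 [-1.1 -0.3] mm yaw 0.004 0.955 [0.0389 0.0698]
0.15 0.2 True True
0.15 0.3 True True
0.15 0.4 True True
0.16 0.2 True True
0.16 0.3 True True
0.16 0.4 True True
0.2 0.2 True True
0.2 0.3 True True
0.2 0.4 True True
0.24 0.2 True True
0.24 0.3 True True
0.24 0.4 True True
```

View pics/placed4.png

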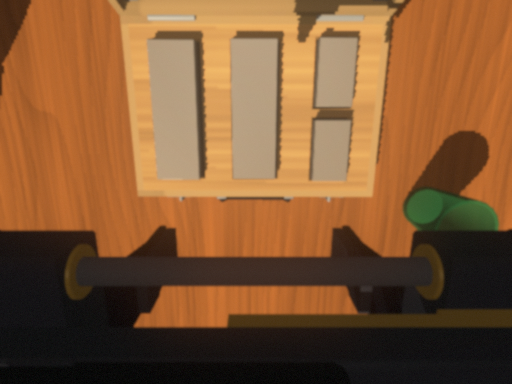

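All four stones are seated, at (176,110), (255,110), (336,72) and (331,150). Next is the lid: closed fingers, closing axis along y so the gripper body passes between the hasps, pushing on the lid's outer face.

```bash
cat >> h.py <<'E'
def cw(x,y,z): return [*place(CASE,np.array([[x,y,0]]))[0,:2],z]
E
python3 - <<'E'
from h import *
for a in(np.pi/2,-np.pi/2): print(ik(cw(0,.215,.4),ori(a)),ik(cw(0,.225,.21),ori(a)),ik(cw(0,-.08,.08),ori(a)))
r=ik(cw(0,0,.4),ori(np.pi/2)); r2=ik(cw(0,0,.4),ori(-np.pi/2))
a=np.pi/2 if r is not None and (r2 is None or abs(r[6])<abs(r2[6])) else -np.pi/2
o=ori(a); print(a)
grip(0.0); move_l(cw(0,-.05,.4),velocity=.25); move_pose(cw(0,0,.42),o); move_l(cw(0,.23,.42),o,velocity=.25); move_l(cw(0,.23,.21),o,velocity=.2)
wait(.2); f0=sense()['contact_force']; print('f0',f0.round(1),sense()['time_s'])
R=.18
for th in np.r_[1.85:0.02:-.1,.05,0]:
    y=.1-R*np.cos(th)+.03*np.sin(th)+.015; z=.05+R*np.sin(th)+.03*np.cos(th)
    move_l(cw(0,y,min(z,.21)),o,velocity=.12); f=sense()['contact_force']-f0
    print(round(th,2),f.round(1))
    if np.linalg.norm(f)>30: print('STOP'); break
print(sense()['time_s'])
cv2.imwrite("pics/lid.png",cv2.resize(grab_frame("scene")[:,:,::-1],(800,600))[100:450])
E
```

```text
[-1.19638671  0.51804993  0.87978537  1.01111446 -0.39951062  1.76584467
  1.10277222] [-1.20934136  0.52574379  0.73386169  1.36518751 -0.34929155  1.38143205
  1.09239363] [-0.93866601  0.37167442  0.80218481  1.86410343 -0.30861507  1.0343853
  1.56046705]
[-1.33640283  0.68846047  1.32185596  1.01972089 -0.69410492  1.8452049
 -1.87623851] [-1.46247461  0.79815845  1.30291012  1.37819812 -0.76353901  1.51834623
 -1.78698898] [-1.24469042  0.66549796  1.29763046  1.87452271 -0.70357288  1.16558837
 -1.26409619]
1.5707963267948966
f0 [-0.5 -0.5 -0.9] 78.2667
1.85 [-0.1  0.1  1.3]
1.75 [-1.   2.5  2.2]
1.65 [-0.   0.1  0.4]
1.55 [0.7 0.9 0.1]
1.45 [0.4 1.2 0.7]
1.35 [1.3 1.2 0.2]
1.25 [ 1.4 -0.3  0.6]
1.15 [1.1 1.1 2. ]
1.05 [0.5 1.4 0.7]
0.95 [0.2 0.5 1.2]
0.85 [0.7 1.4 0.8]
0.75 [0.7 0.6 0.9]
0.65 [0.7 0.5 0.9]
0.55 [0.7 0.9 1.2]
0.45 [1.1 0.1 1.1]
0.35 [0.8 1.  1. ]
0.25 [0.2 1.  0.6]
0.15 [0.5 0.  1.1]
0.05 [ 0.9  0.7 -0.2]
0.05 [ 0.2 -0.7  1.4]
0.0 [2.2 0.6 6.6]
84.5833
```

View pics/lid.png

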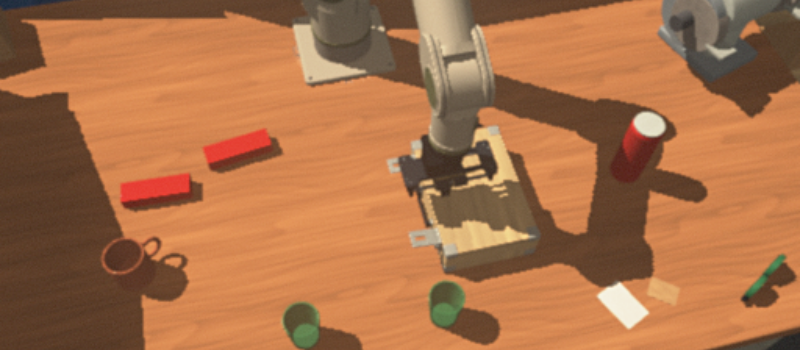

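The lid is down and both hasps stick out roughly level, at (395,165) and (425,238). I'll press the lid firmly, then swing the hasps.

```bash
python3 - <<'E'
from h import *
o=ori(np.pi/2); wait(.2); s=sense(); x,y,z=s['tcp_pos']; print(s['contact_force'].round(1),z)
for k in range(8):
    z-=.001; move_l([x,y,z],o,velocity=.03); f=sense()['contact_force']
    if f[2]>22: break
print('lid press z',round(z,4),f.round(1),sense()['tcp_pos'].round(4))
move_l([x,y,.2],o,velocity=.2)
for hx in(-.095,.095):
    move_pose(cw(hx,-.142,.2),o); move_l(cw(hx,-.142,.13),o,velocity=.2); wait(.2); f0=sense()['contact_force']
    fs=[]
    for z in np.arange(.12,.029,-.01):
        move_l(cw(hx,-.142,z),o,velocity=.06); f=sense()['contact_force']-f0; fs.append(round(f[2],1))
        if np.linalg.norm(f)>25: print('STOP',z); break
    print('down',fs)
    move_l(cw(hx,-.142,.048),o,velocity=.1); ys=[]
    for y in np.r_[-.138:-.122:.004,-.121:-.112:.001]:
        move_l(cw(hx,y,.048),o,velocity=.04); f=sense()['contact_force']-f0; ys.append(round(f[1],1))
        if abs(f[1])>12: break
    print('in',round(y,4),ys)
    move_l(cw(hx,-.16,.048),o,velocity=.1); move_l(cw(hx,-.16,.2),o,velocity=.2)
move_pose([.5,-.12,.3],ori(0)); wait(.2); print(sense()['time_s'])
a=grab_frame("scene")[90:240,230:400]; b=grab_frame("side")[90:240,130:300]
cv2.imwrite("pics/hasp.png",cv2.resize(np.hstack([a,b])[:,:,::-1],None,fx=2.35,fy=2.35,interpolation=cv2.INTER_CUBIC))
E
```

```text
[2.1 1.2 5.3] 0.0804900136166299
lid press z 0.0785 [-10.9  -2.4  28.6] [0.54   0.1156 0.0803]
down [np.float64(-1.0), np.float64(-0.1), np.float64(-0.7), np.float64(-0.2), np.float64(0.5), np.float64(-0.3), np.float64(-0.5), np.float64(-0.8), np.float64(-0.7), np.float64(-0.7)]
in -0.113 [np.float64(-0.0), np.float64(-0.5), np.float64(0.5), np.float64(0.1), np.float64(-0.7), np.float64(-0.4), np.float64(-2.1), np.float64(-1.4), np.float64(-2.2), np.float64(-1.6), np.float64(-1.6), np.float64(-2.1), np.float64(-4.7), np.float64(-9.0)]
down [np.float64(-0.0), np.float64(-0.1), np.float64(0.2), np.float64(0.0), np.float64(-0.3), np.float64(-0.8), np.float64(-0.6), np.float64(-0.7), np.float64(-0.9), np.float64(0.5)]
in -0.113 [np.float64(-0.0), np.float64(-0.4), np.float64(0.1), np.float64(0.8), np.float64(0.1), np.float64(-0.5), np.float64(-2.3), np.float64(-1.9), np.float64(-1.5), np.float64(-0.4), np.float64(-1.6), np.float64(-1.0), np.float64(-5.5), np.float64(-7.2)]
107.9167
```

View pics/hasp.png

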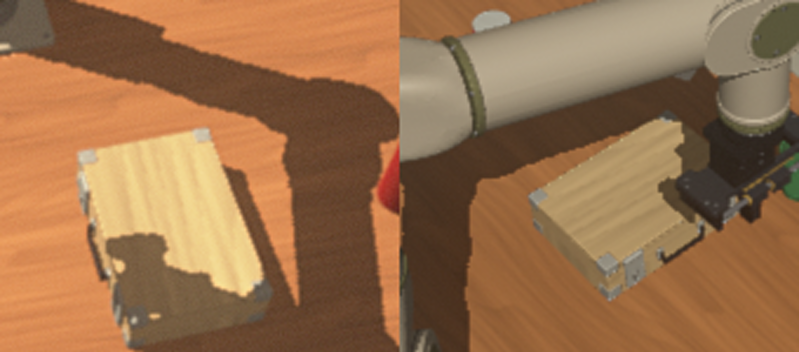

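The near hasp hangs over its staple (right crop, (635,268)). The far one is hidden, so I'll move the arm aside and look at both.

```bash
python3 - <<'E'
from h import *
move_pose([.45,-.35,.3],ori(0)); wait(.2); s=sense(); print(s['time_s'],s['contact_force'].round(1))
b=grab_frame("side")[90:230,150:310]; a=grab_frame("scene")[130:240,250:350]
A=cv2.resize(a,(400,440),interpolation=cv2.INTER_CUBIC);B=cv2.resize(b,(400,440),interpolation=cv2.INTER_CUBIC)
save(np.hstack([A,B]),"hasp2")
M=model('side')
for hx in(-.095,.095):
    tip=[[hx,-.102-.062*np.sin(t),.072-.062*np.cos(t)] for t in(0,.15,.4)]
    u=proj(M,place(CASE,np.array(tip))); print(hx,(np.c_[400+(u[:,0]-150)*2.5,(u[:,1]-90)*440/140]).round(0).tolist())
E
```

```text
109.15 [-0.3  0.1 -0.2]
-0.095 [[599.0, 378.0], [603.0, 382.0], [610.0, 388.0]]
0.095 [[695.0, 295.0], [699.0, 299.0], [706.0, 304.0]]
```

View pics/hasp2.png

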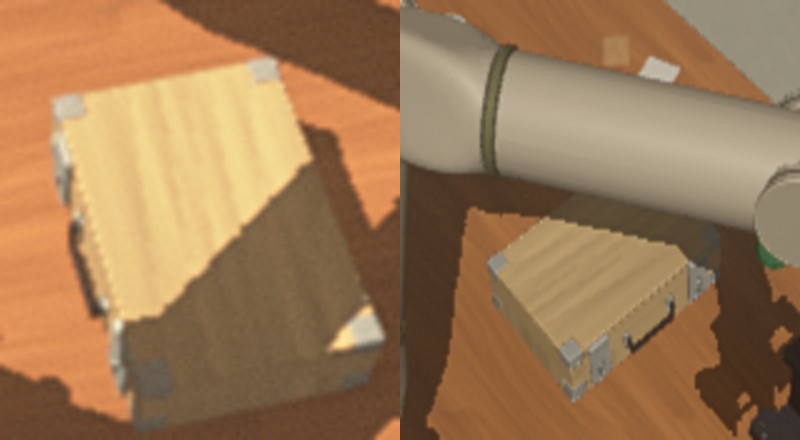

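Both hasps hang flat on the front, with tips near (600,378) and (697,295) as predicted for the closed angle. The lid was pressed down to z = 80 mm.

```bash
python3 -c "
from station import *
print(sign_off())"
```

```text
the job is handed in; nothing more can be done
None
```

I put all four stones back in pockets of their size, shut the lid, closed both hasps and handed the job in at about 109 s; the bystanders stayed clear, but no verdict was returned.

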